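Lock a filter cap into a bayonet inlet and hold it home

ROBOT

A 6-joint arm with a two-finger parallel gripper is mounted at the origin on the work surface; the furniture and walls round the work are solid. World frame = base frame: x ahead of the robot, y to its left, z up, the work surface at z = 0. Lengths are in m, angles in rad, forces in N, time in s.
With the tool pointing down it reaches from about 0.25 to 0.725 m from the base axis. Payload 4 kg.
Tool frame: the origin (TCP) lies midway between the tips of the shut fingers; the grasp point (between the pads) lies 19 mm behind it; z points along the fingers, y is the direction in which the jaws open and shut (so a half turn about z gives the same grasp; the last joint's range is limited). The gripper opens to 85 mm and grips with 20 to 120 N. Pads are 22 mm wide; open, the fingers measure 114 mm over their backs; the gripper's body (76 mm by 85 mm) begins 54 mm behind the grasp point. The pads swing forward as they close: fully open they stand 13 mm farther back than shut.
Start: joints at [-1.106, 0.241, 0.005, 1.335, 0, 1.571], TCP at [0.224, -0.447, 0.231] pointing down, gripper open.
Joint ranges: [-2.72, 2.72], [-1.05, 1.87], [-1.09, 1.28], [-1.99, 2.15], [-1.42, 1.44], [-3.14, 3.14]. Speed limits (rad/s): [2.79, 2.79, 3.14, 3.14, 3.14, 3.14].

INTERFACE

Orientations are given as a unit quaternion [x, y, z, w].
In Python, from workcell import get_obs, camera, camera_model, job_done, masks_of gives the robot as it stands.
- The arm moves only by the tool jog_arm, never from a script. Its argument "deltas" is a list that holds one entry, the list of rows, each a list of 7 numbers: the shift along the tool's x, y, z in mm, then the turn, a rotation vector about the tool's x, y, z in degrees, then the finger opening in mm, from 0 to 85.4. A call has 1 to 5 rows; each row shifts and turns the pose as measured when the row begins, along the tool's axes as they then stand; what a row does not reach is not made up. A row lasts 1/10 s, in which the tool goes at most 50 mm and 8.59 degrees, less where a joint would pass 70% of its speed; a pose out of reach is approached as far as the arm can. A call with a gripper value outside its range is refused whole. The fingers move at their own pace and stop on an object; the grip force is fixed at half the most. Time passes only in rows, so rows that do not move let the fingers close. It gives the time, the measured TCP pose, the force and the opening at its end, in the units of the state.
- get_obs(): the state, without advancing time (a new reading comes with each control period).
- camera(name): name is "side" or "top" or "wrist"; returns the picture (480x640x3 uint8, red, green, blue); there is no depth.
- camera_model(name): a dict with "fovy" (degrees; the focal length in pixels is half the picture's height over the tangent of half this angle, whatever the lens; pixels are square), "cx", "cy" (the principal point, pixels), "pose" (4x4, takes a point from camera to world coordinates); the wrist camera has in their place "T_tool_cam" (4x4, takes a point from camera to tool coordinates, whose origin is the TCP and whose axes are the flange's). Camera axes: x right, y down, z forward; pixel columns grow to the right and rows downward; lengths in m; the calibration is good to about 2 mm. A picture is of the moment at which its call begins: read the wrist's pose just before it. camera_model takes no time and is no camera call.
- job_done(): hands the job in, once; it reports no verdict.
Trained networks look in the newest picture that a camera, given by its name, has taken for a name from the list of things; names that differ only in an ending like _2 or _b are one class to them, and where a whole thing is asked for, a point or a joint stands for the part that bears it (a point fixed in the world has none). Each returns a list of dicts, best first, with "conf" (0 to 1); they miss things now and then, are a little off and sometimes report something else, mostly with a low value. They report only what shows in the picture. A call takes as long as a camera call. They do not tell look-alikes from the thing itself.
- masks_of(target, camera): "pixels" (480x640 bool, what is visible of it) and "at" ([column, row] in pixels, amid what is visible of it).
The state is a dict: "clock": time; "joint_pos": joint angles; "joint_vel": joint speeds; "tau": joint torques, N m; "eef_pos": TCP position; "tool_rot": TCP orientation; "ft_force": force on the tool from outside, world axes, zero at the start; "ft_torque": the same for the moment, N m; "grip_width": finger opening in m.
Only numpy, scipy, OpenCV 4.12 (cv2) and the standard library are available. Lean on these libraries where they do the work, as an engineer would, in place of code of your own. Each camera call takes 0.05 s, during which the arm holds its last target. There are 200 camera calls.

TASK

Take the filter cap by its blue grip bar out of the clear tray and push it down into the round inlet on top of the particle counter, its two lugs through the two slots and against the spring, then twist it clockwise (seen from above) about a quarter turn until the lugs meet their stops under the lip. Finish still gripping the cap and pressing it fully home, its collar down on the inlet's rim, with the cap turned to the stop: do not let go or put anything down. Leave the loupe, the tally counter, the slip box and the bottle where they stand.

Things in the scene. Friction and masses are not known exactly. Their poses are not given: they have to be found in the camera images.
- counter: Particle counter, fixed to the table: a white rounded housing 120 x 140 mm and 48 mm high with a dark display on its front (-x side), and on top a round aluminium inlet (port) 68 mm across that rises to 76 mm above the table. Origin at the centre of the housing's underside, z up. The port's axis stands 15 mm from the origin along its +x.
- port (a point): Centre of the port's mouth, level with its rim, 76 mm above the table; axes as the counter's. Bore 34 mm wide through a lip 6 mm thick; two slots 14 mm wide run out from it along the port's +x and -x to 26 mm from the axis (white dots on the rim mark them); edges have a 1.5 mm lead-in. The lugs are below the lip once the cap's underside is more than 15 mm below the rim.
- port_lock (a point): Same point as port, but x along the line of the green dots: the port's axes turned 80 degrees clockwise from above. Below the lip the lugs turn in a channel 52 mm wide, only clockwise from above (negative about z), from the slots to fixed stops at 80 degrees. The cap is at its stops when its x axis lies along this x axis, either way round.
- seat (a joint): Travel in m of the spring-loaded black seat inside the port: 0 when up (its top 9 mm below the rim), 0.006 when a twisted cap is let go and its lugs rest against the lip from below, 0.010 when the cap is fully home with its collar on the rim. The spring pushes up with about 3 N at 0 and 11 N at 0.010.
- filter_cap: Loose filter cap, about 110 g, upright in the tray. Origin at the centre of its underside, z up. Grey stub 30 mm across, z 0 to 19 mm (lowest 4 mm tapered to 26 mm); two steel lugs along +x and -x, z 4 to 9 mm, 9 mm wide, reaching 23 mm from the axis; white collar 52 mm across, z 19 to 25 mm. Same after half a turn. Fully home its origin is 19 mm below the port's rim.
- cap_grip (a point): Where to grip the cap: on its axis, 46 mm above its underside, in the blue grip bar on top of the collar: 44 mm long along the cap's x (in line with the lugs), 18 mm wide along y, z 25 to 59 mm, a white line along its top. Fingers close along the cap's y; fingertips 19 mm below this point just clear the collar.
- parts_tray: Loose clear tray, 88 x 116 mm, 25 mm high, floor 2 mm thick; the cap stands in it. Origin at the centre of its underside.
- loupe: Black eye loupe, 39 mm across, 28 mm high; bystander. Origin at the centre of its underside.
- tally_counter: Round grey hand tally counter, 44 x 54 mm, 27 mm high; bystander. Origin at the centre of its underside.
- slip_box: Small white box, 31 x 31 mm, 15 mm high; bystander. Origin at the centre of its underside.
- bottle: Small clear bottle with a black cap, 33 mm across, 62 mm high; bystander. Origin at the centre of its underside.
There are look-alikes about, which are no part of the job. There is more than one size of the filter_cap; the job needs the smaller.

How it is judged:
By the outcome, as a careful person would: the job done as asked, in the order asked, and still so for the second after the job is handed in, while the arm keeps its last pose, push and grip.
It also fails if it takes over 53 s, if anything falls off the work surface, if the arm or the gripper's body presses on something with over 40 N, if the wrist force passes 120 N, or if a joint passes its speed limit or range.

## Working session

There is one attempt and no reset: what is moved stays moved. The work goes in short steps, Python scripts to look and compute and a tool call to move; the robot and the scene stay as the last step left them, time stands still between calls to the robot, and variables do not carry over. Pictures are saved under pics/ and viewed, about 8 in all and at most 12, crops included, and the job is handed in when it is done.

Besides the shell and the picture viewer there is one more tool, called by a JSON object that holds its "api" and its "payload", one argument or row to a line. jog_arm: Moves the arm, as the interface text tells. Its arguments: {"type":"object","properties":{"deltas":{"type":"array"}},"required":["deltas"]}

```bash
mkdir -p pics; ls
python3 - <<'E'
from workcell import *
import cv2,numpy as np
o=get_obs(); print(o)
ims=[]
for c in ["top","side"]:
    im=camera(c); ims.append(im); cv2.imwrite(f"pics/{c}0.png",im[:,:,::-1])
    m=camera_model(c); print(c,{k:np.round(v,4).tolist() for k,v in m.items()})
    for t in ["filter_cap","counter","parts_tray","bottle"]:
        for r in masks_of(t,c): print(c,t,r["conf"],r["at"],r["pixels"].sum())
print({k:np.round(v,4).tolist() for k,v in camera_model("wrist").items()})
E
```

```text
pics
{'clock': 0.0, 'joint_pos': array([-1.10599450e+00,  2.41402266e-01,  3.75537280e-03,  1.33519722e+00,
       -8.87974874e-06,  1.57080496e+00]), 'joint_vel': array([ 0.00020444,  0.00047869,  0.00067595, -0.00058409, -0.00031644,
        0.00131808]), 'tau': array([ 7.19613727e-04, -3.72314680e+01,  2.52410352e+01,  1.70409190e-02,
        2.53319934e-05, -7.34225267e-06]), 'eef_pos': array([ 0.22384432, -0.4464058 ,  0.23043019]), 'tool_rot': array([ 9.73116717e-01,  2.30310239e-01, -2.40142319e-04, -9.95343521e-04]), 'ft_force': array([-0.20718279, -0.39894522, -0.00818565]), 'ft_torque': array([-0.04744652,  0.00529062, -0.00963202]), 'grip_width': 0.08542220384057743}
top {'fovy': 44.1925, 'cx': 317.0485, 'cy': 228.765, 'pose': [[-0.003, -0.9944, 0.1059, 0.4483], [-0.9999, 0.002, -0.01, 0.0421], [0.0097, -0.1059, -0.9943, 1.0254], [0.0, 0.0, 0.0, 1.0]]}
top filter_cap 0.96 [234.0, 254.1] 820
top filter_cap 0.88 [169.2, 300.7] 1330
top counter 0.88 [431.8, 239.5] 6385
top parts_tray 0.57 [249.6, 258.2] 2782
top bottle 0.77 [243.6, 144.5] 393
top bottle 0.17 [232.9, 254.1] 740
side {'fovy': 43.8985, 'cx': 319.114, 'cy': 245.5175, 'pose': [[0.9881, -0.0972, 0.1194, 0.4182], [-0.1526, -0.5152, 0.8434, -0.8795], [-0.0205, -0.8516, -0.5239, 0.6365], [0.0, 0.0, 0.0, 1.0]]}
side filter_cap 0.92 [252.3, 204.7] 824
side filter_cap 0.74 [289.6, 242.9] 1214
side filter_cap 0.7 [292.9, 229.0] 564
side counter 0.92 [329.6, 334.8] 6754
side bottle 0.67 [379.8, 222.2] 459
{'fovy': 68.9629, 'cx': 324.5456, 'cy': 241.8679, 'T_tool_cam': [[0.0007, -0.9446, -0.3283, 0.0844], [1.0, 0.0006, 0.0004, -0.0001], [-0.0002, -0.3283, 0.9446, -0.1408], [0.0, 0.0, 0.0, 1.0]]}
```

View pics/top0.png

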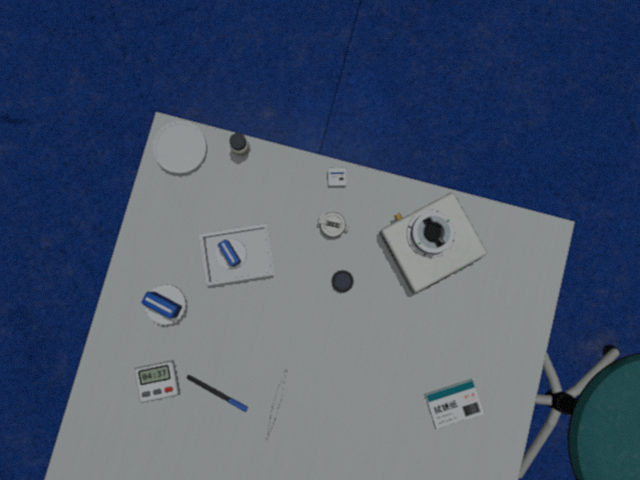

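View pics/side0.png

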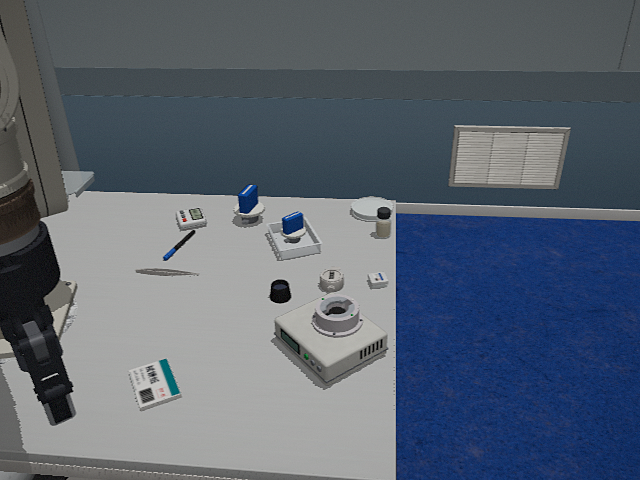

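Candidates for the cap: the blue bar in the tray, top (230,253) / side (292,226), and a bigger one standing loose on the table, top (163,305) / side (249,205). By the description (in the tray, smaller) I choose the tray one. The counter is at top (432,235). I'll measure both now.

```bash
cat > h.py <<'E'
import numpy as np,cv2
from scipy.spatial.transform import Rotation as R
from workcell import *
def wpose(o):
    T=np.eye(4);T[:3,:3]=R.from_quat(o["tool_rot"]).as_matrix();T[:3,3]=o["eef_pos"];return T
def shot(c):
    o=get_obs();im=camera(c);m=camera_model(c)
    P=m["pose"] if c!="wrist" else wpose(o)@m["T_tool_cam"]
    return im,(m,np.array(P))
def ray(uv,z,cam):
    m,P=cam;uv=np.atleast_2d(uv).astype(float);f=240/np.tan(np.radians(m["fovy"])/2)
    d=np.c_[(uv-[m["cx"],m["cy"]])/f,np.ones(len(uv))]@P[:3,:3].T
    return P[:3,3]+d*((z-P[2,3])/d[:,2])[:,None]
def proj(X,cam):
    m,P=cam;X=(np.atleast_2d(X)-P[:3,3])@P[:3,:3];f=240/np.tan(np.radians(m["fovy"])/2)
    return X[:,:2]/X[:,2:]*f+[m["cx"],m["cy"]]
def goal(p,yaw,jaw=None):
    """tool-frame shift (mm) and z turn (deg), mod 180, to put TCP at p with tool y along yaw (deg)"""
    o=get_obs();T=wpose(o);M=T[:3,:3]
    y0=np.degrees(np.arctan2(M[1,1],M[0,1]));d=(yaw-y0+90)%180-90
    # level the tool too
    y=np.radians(y0+d);yy=np.array([np.cos(y),np.sin(y),0]);z=np.array([0,0,-1.]);G=np.c_[np.cross(yy,z),yy,z]
    rv=np.degrees(R.from_matrix(M.T@G).as_rotvec())
    print("shift",np.round(M.T@(np.array(p)-T[:3,3])*1000,1),"rot",np.round(rv,2),"yaw_y",round(y0,2),"q6",o["joint_pos"][5].round(3),"q1",o["joint_pos"][0].round(3),"t",o["clock"],"eef",o["eef_pos"].round(4))
E
python3 - <<'E'
from h import *
for c in["top","side"]:
    im,cam=shot(c)
    blue=((im[:,:,2]>90)&(im[:,:,0]<70)&(im[:,:,2].astype(int)-im[:,:,0]>70)).astype(np.uint8)
    for r in masks_of("filter_cap",c):
        b=(blue>0)&r["pixels"]
        if b.sum()<30: print(c,r["at"],"no blue",b.sum());continue
        v,u=np.nonzero(b);rect=cv2.minAreaRect(np.c_[u,v].astype(np.float32))
        bx=cv2.boxPoints(rect);print(c,r["at"],rect)
        print(ray(bx,.055,cam).round(3).tolist(),ray(rect[0],.055 if c=="top" else .044,cam).round(3))
    for r in masks_of("counter",c):
        print("counter",ray(r["at"],.05,cam).round(3))
    if c=="top": print("port",ray([433,234],.076,cam).round(3))
    else: print("port",ray([337,308],.076,cam).round(3))
    if c=="top":
        a=cv2.resize(im[200:330,130:290],(640,520),interpolation=cv2.INTER_CUBIC);cv2.imwrite("pics/cropcap.png",a[:,:,::-1])
E
```

```text
top [233.0, 256.8] ((228.1094207763672, 252.24032592773438), (24.2395076751709, 9.106194496154785), 58.392494201660156)
[[0.526, 0.195, 0.055], [0.534, 0.183, 0.055], [0.5, 0.162, 0.055], [0.492, 0.174, 0.055]] [[0.513 0.178 0.055]]
counter [[ 0.528 -0.161  0.05 ]]
port [[ 0.541 -0.155  0.076]]
side [249.6, 205.8] ((245.34523010253906, 196.2007598876953), (13.427590370178223, 25.295846939086914), 17.650123596191406)
[[0.401, 0.245, 0.055], [0.422, 0.36, 0.055], [0.45, 0.333, 0.055], [0.427, 0.222, 0.055]] [[0.425 0.31  0.044]]
side [291.7, 229.8] ((294.19830322265625, 221.12930297851562), (15.888080596923828, 19.958581924438477), 66.80140686035156)
[[0.493, 0.177, 0.055], [0.534, 0.203, 0.055], [0.538, 0.14, 0.055], [0.499, 0.116, 0.055]] [[0.518 0.178 0.044]]
counter [[ 0.531 -0.195  0.05 ]]
port [[ 0.545 -0.163  0.076]]
```

View pics/cropcap.png

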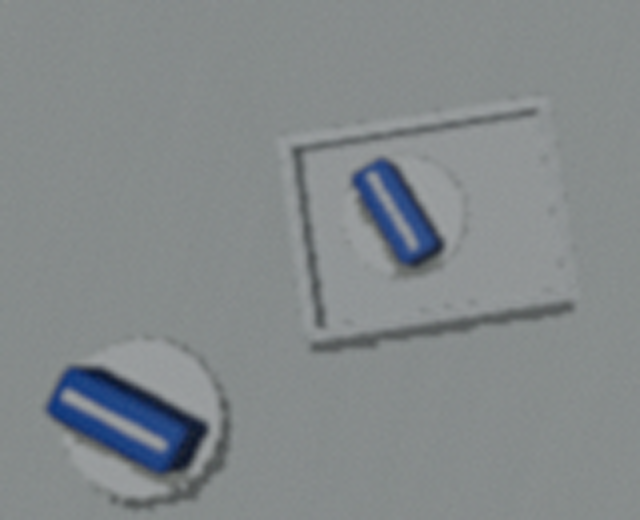

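The crop shows the tray cap, with its white line at full-picture pixels (223,243)-(234,262), clearly smaller than the loose one (full-picture (159,305)). It is the one to take.

```bash
python3 -c "
from h import *
goal([.513,.178,.2],121.7)"
```

```text
shift [ 538.4 -429.1   31.3] rot [ 0.   -0.   -5.07] yaw_y -63.37 q6 1.571 q1 -1.106 t 0.8 eef [ 0.2241 -0.4469  0.2313]
```

{"api": "jog_arm", "payload": {
  "deltas": [
    [[39,-31,2,0,0,0,85],[39,-31,2,0,0,0,85],[39,-31,2,0,0,0,85],[39,-31,2,0,0,0,85],[39,-31,2,0,0,0,85]]
  ]
}}

```text
clock: 1.3
eef_pos: [0.3303, -0.2232, 0.2204]
tool_rot: [0.975, 0.223, 0.001, 0.002]
ft_force: [0.7, -0.4, 0.3]
grip_width: 0.0852
```

```bash
python3 -c "
from h import *
goal([.513,.178,.2],121.7)"
```

```text
shift [ 339.1 -281.8   19.4] rot [ 0.27 -0.03 -5.9 ] yaw_y -64.2 q6 2.098 q1 -0.593 t 1.3 eef [ 0.3303 -0.2232  0.2204]
```

```bash
python3 -c "
from h import *
M=wpose(get_obs())[:3,:3]
for i in range(20):
    print(np.round(M.T@np.array([9.1,20,-1]),0).astype(int),end=' '); M=M@R.from_rotvec([0,0,-np.radians(8.5)]).as_matrix()
"
```

```text
[ 17 -14   1] [ 19 -11   1] [20 -8  1] [21 -5  1] [22 -2  1] [22  1  1] [22  4  1] [21  7  1] [19 10  1] [18 13  1] [15 16  1] [13 18  1] [10 19  1] [ 7 21  1] [ 4 22  1] [ 1 22  1] [-2 22  1] [-6 21  1] [-9 20  1] [-12  19   1]
```

{"api": "jog_arm", "payload": {
  "deltas": [
    [[17,-14,1,0,0,-8.5,85],[19,-11,1,0,0,-8.5,85],[20,-8,1,0,0,-8.5,85],[21,-5,1,0,0,-8.5,85],[22,-2,1,0,0,-8.5,85]]
  ]
}}

```text
clock: 1.8
eef_pos: [0.3785, -0.1161, 0.216]
tool_rot: [0.824, 0.567, 0.001, 0.003]
ft_force: [0.4, -0.8, 0.1]
grip_width: 0.0851
```

{"api": "jog_arm", "payload": {
  "deltas": [
    [[22,1,1,0,0,-8.5,85],[22,4,1,0,0,-8.5,85],[21,7,1,0,0,-8.5,85],[19,10,1,0,0,-8.5,85],[18,13,1,0,0,-8.5,85]]
  ]
}}

```text
clock: 2.3
eef_pos: [0.423, -0.0099, 0.2116]
tool_rot: [0.559, 0.829, 0.0, 0.005]
ft_force: [-0.0, -0.5, -0.1]
grip_width: 0.085
```

{"api": "jog_arm", "payload": {
  "deltas": [
    [[15,16,1,0,0,-8.5,85],[13,18,1,0,0,-8.5,85],[10,19,1,0,0,-8.5,85],[7,21,1,0,0,-8.5,85],[4,22,1,0,0,-8.5,85]]
  ]
}}

```text
clock: 2.8
eef_pos: [0.4689, 0.0956, 0.2069]
tool_rot: [0.217, 0.976, -0.001, 0.005]
ft_force: [0.7, 0.1, 0.2]
grip_width: 0.0849
```

{"api": "jog_arm", "payload": {
  "deltas": [
    [[1,22,1,0,0,-8.5,85],[-2,22,1,0,0,-8.5,85],[-6,21,1,0,0,-8.5,85],[-9,20,1,0,0,-8.5,85],[-12,19,1,0,0,-8.5,85]]
  ]
}}

```text
clock: 3.3
eef_pos: [0.5134, 0.2019, 0.2017]
tool_rot: [-0.156, 0.988, -0.003, 0.005]
ft_force: [1.2, -0.8, -0.9]
grip_width: 0.0848
```

```bash
python3 -c "
from h import *
goal([.513,.178,.2],121.7)"
```

```text
shift [  7.7 -22.6   1.8] rot [ -0.5    0.43 -13.75] yaw_y 107.95 q6 0.066 q1 0.379 t 3.3 eef [0.5134 0.2019 0.2017]
```

{"api": "jog_arm", "payload": {
  "deltas": [
    [[5,-12,1,-0.5,0.4,-7,85],[1,-12,0,0,0,-6.75,85],[0,0,0,0,0,0,85]]
  ]
}}

```text
clock: 3.6
eef_pos: [0.5176, 0.1812, 0.1997]
tool_rot: [-0.281, 0.96, 0.001, 0.0]
ft_force: [0.3, 0.3, 0.0]
grip_width: 0.0852
```

Run:
```python
from h import *
im,cam=shot("wrist");cv2.imwrite("pics/w1.png",im[:,:,::-1])
for r in masks_of("filter_cap","wrist"):
    print(r["conf"],r["at"],r["pixels"].sum())
hsv=cv2.cvtColor(im,cv2.COLOR_RGB2HSV)
b=cv2.inRange(hsv,(105,120,60),(130,255,255))
n,l,s,c=cv2.connectedComponentsWithStats(b)
for i in range(1,n):
    if s[i,4]>300:print(s[i],c[i].round(1))
goal([.513,.178,.2],121.7)
```

```text
0.91 [322.8, 208.9] 2589
0.88 [478.0, 196.9] 5171
[    0   172   187   285 25337] [ 65.7 313.8]
[ 473  173   46   68 1429] [495.2 207.3]
[  455   191   185   225 22465] [572.5 314.5]
[313 194  21  49 787] [322.9 218. ]
[ 206  346  237  101 9637] [335.  403.8]
[111 449  47  31 993] [134.7 467.2]
[492 449  38  31 526] [508.7 462.5]
shift [ 5.5 -1.  -0.2] rot [0.11 0.07 0.85] yaw_y 122.55 q6 -0.231 q1 0.337 t 3.7 eef [0.5171 0.1818 0.1998]
```

View pics/w1.png

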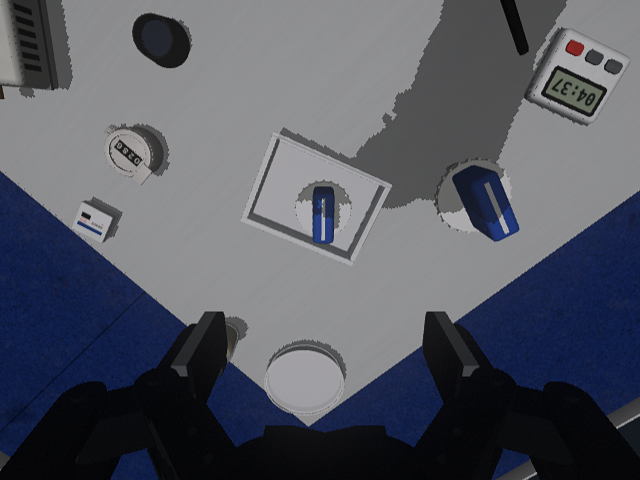

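The wrist picture shows the tray cap's bar at (323,215), white line along columns ~323. The larger cap is at (487,205). I'll measure the white line and compare it with the top view.

Run:
```python
from h import *
im,cam=shot("wrist")
hsv=cv2.cvtColor(im,cv2.COLOR_RGB2HSV)
y0,y1,x0,x1=180,252,305,342
s=hsv[y0:y1,x0:x1]
sat=(s[:,:,1]>120).astype(np.uint8)
for r in range(0,y1-y0,2): print(y0+r,''.join('B' if a>160 else 'b' if a>100 else '.' if v>120 else '-' for a,v in zip(s[r,:,1],s[r,:,2])))
```

```text
180 .................--..................
182 .........-----------------...........
184 ..-------------------------------....
186 .---------------------------------...
188 ---------bbbbbb-bbbbbbbbbb-----------
190 --------b-bbb-b-bbbbbbbbbbb----------
192 ---------b-b-bbb--b--b-bbbbb---------
194 --------bbbbbbbbbbbbbbbbbbbb---------
196 -------bbbbbbbbbbbbbbbbbbbbb---------
198 -------bbbbbbbbb---bbbbbbbbb---------
200 --..---bbbbbBBbb..-bbbbbbbbb---------
202 ......-bbbbbBBBb.--bbbbbbbbb---------
204 ......-bbbbbbBB...-bbbbbbbbb-----...-
206 ......-bbbbbbBB...-bbbbbbbbb------...
208 ......-bbbbbbbb----bbbbbbbbb-----....
210 ......-bbbbbbbb----bbbbbbbbb------...
212 .......bbbbbbbb----bbbbbbbbb-----....
214 .......bbbbbBBB...-bbbbbbbbb------...
216 ......-bBbbBBBB....bBBbbbbbb------...
218 ......-BBBBBBBB....bBBBBBBBb-----....
220 .......BBBBBBBB....bBBBBBBBb-----....
222 ......-BBBBBBBB....BBBBBBBBb-----....
224 .......BBBBBBBB....BBBBBBBBb----.....
226 .......bBBBBBBB....BBBBBBBBb-----....
228 .......BBBBBBBB....BBBBBBBBb-..-.....
230 ......-BBBBBBBB....BBBBBBBBb.........
232 .......BBBBBBBB....BBBBBBBBb.........
234 .......BBBBBBBB....BBBBBBBBb.........
236 -----..bBBBBBBB....BBBBBBBBb.........
238 -------BBBBBBBB....BBBBBBBBb.........
240 -------BBBBBBBBb...BBBBBBBB-.........
242 --------bbBBBBBBBBBBBBBBBbb..........
244 .....-------------------.............
246 ..........-------------------........
248 ...............-------------------...
250 ....................-----------------
```

Run:
```python
from h import *
im,cam=shot("wrist")
p=ray([[322,198],[322.3,241.5]],.061,cam);print(p.round(4),np.linalg.norm(p[0]-p[1]),p.mean(0),np.degrees(np.arctan2(*(p[0]-p[1])[1::-1])))
im,cam=shot("top")
p=ray([[223.2,243],[233.9,262.3]],.061,cam);print(p.round(4),np.linalg.norm(p[0]-p[1]),p.mean(0),np.degrees(np.arctan2(*(p[0]-p[1])[1::-1])))
```

```text
[[0.4966 0.1667 0.061 ]
 [0.5279 0.187  0.061 ]] 0.03733931948517824 [0.51223103 0.17687277 0.061     ] -147.12653127524538
[[0.5279 0.1858 0.061 ]
 [0.4963 0.168  0.061 ]] 0.03625822710206973 [0.51211182 0.17691603 0.061     ] 29.463069128525994
```

```bash
python3 -c "
from h import *
goal([.5122,.1769,.060],122.6)"
```

```text
shift [  7.1  -1.9 140. ] rot [0.1  0.1  0.04] yaw_y 122.64 q6 -0.232 q1 0.337 t 3.85 eef [0.5171 0.182  0.2   ]
```

{"api": "jog_arm", "payload": {
  "deltas": [
    [[3,-1,40,0,0,0,85],[2,-1,40,0,0,0,85],[1,0,40,0,0,0,85],[1,0,20,0,0,0,85],[0,0,0,0,0,0,85]]
  ]
}}

```text
clock: 4.35
eef_pos: [0.5147, 0.1791, 0.0591]
tool_rot: [-0.279, 0.96, 0.002, 0.005]
ft_force: [-0.8, -0.2, 0.2]
grip_width: 0.0847
```

```bash
python3 -c "
from h import *
goal([.5122,.1769,.030],122.6)"
```

```text
shift [ 3.6 -0.5 29.1] rot [ 0.    0.62 -0.17] yaw_y 122.43 q6 -0.232 q1 0.333 t 4.35 eef [0.5147 0.1791 0.0591]
```

{"api": "jog_arm", "payload": {
  "deltas": [
    [[3,-0.5,14,0,0.5,0,85],[1,0,11,0,0,0,85],[0,0,4,0,0,0,85],[0,0,0,0,0,0,85]]
  ]
}}

```text
clock: 4.75
eef_pos: [0.5139, 0.1777, 0.0311]
tool_rot: [-0.279, 0.96, 0.0, 0.003]
ft_force: [-0.0, 1.0, -0.3]
grip_width: 0.0852
```

```bash
python3 -c "
from h import *
goal([.5122,.1769,.030],122.6)"
```

```text
shift [1.9 0.2 1.1] rot [-0.06  0.38 -0.22] yaw_y 122.38 q6 -0.232 q1 0.333 t 4.75 eef [0.5139 0.1777 0.0311]
```

{"api": "jog_arm", "payload": {
  "deltas": [
    [[2,0,1,0,0.3,0,60],[0,0,0,0,0,0,40],[0,0,0,0,0,0,10],[0,0,0,0,0,0,0],[0,0,0,0,0,0,0]]
  ]
}}

```text
clock: 5.25
eef_pos: [0.5144, 0.1775, 0.0328]
tool_rot: [-0.279, 0.96, -0.0, 0.003]
ft_force: [-0.9, 0.0, -1.7]
grip_width: 0.0168
```

{"api": "jog_arm", "payload": {
  "deltas": [
    [[0,0,0,0,0,0,0],[0,0,0,0,0,0,0],[0,0,0,0,0,0,0],[0,0,0,0,0,0,0]]
  ]
}}

```text
clock: 5.65
eef_pos: [0.5141, 0.1773, 0.0327]
tool_rot: [-0.279, 0.96, -0.0, 0.003]
ft_force: [-0.1, 0.1, -0.1]
grip_width: 0.0174
```

{"api": "jog_arm", "payload": {
  "deltas": [
    [[0,0,-10,0,0,0,0],[0,0,-20,0,0,0,0],[0,0,-35,0,0,0,0],[0,0,-40,0,0,0,0],[0,0,-40,0,0,0,0]]
  ]
}}

```text
clock: 6.15
eef_pos: [0.5076, 0.1751, 0.1765]
tool_rot: [-0.279, 0.96, -0.001, -0.006]
ft_force: [0.5, 1.3, -1.4]
grip_width: 0.0174
```

```bash
python3 -c "
from h import *
goal([.541,-.157,.2],122.6)
im,cam=shot('wrist');cv2.imwrite('pics/w2.png',im[:,:,::-1])"
```

```text
shift [ 149.9 -298.4  -22.4] rot [ 0.12 -0.67 -0.23] yaw_y 122.37 q6 -0.232 q1 0.333 t 6.15 eef [0.5076 0.1751 0.1765]
```

View pics/w2.png

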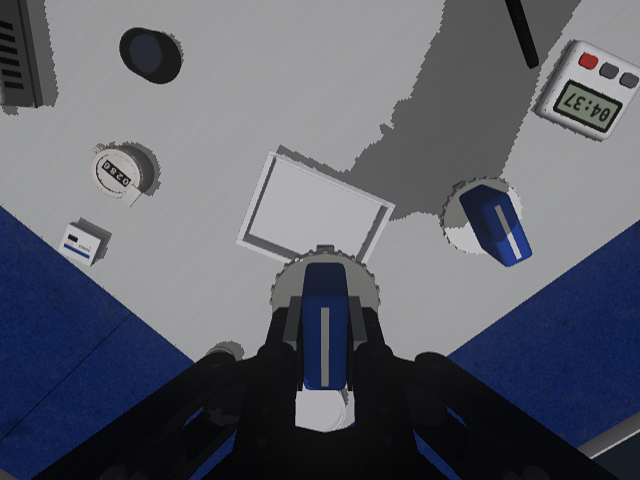

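The cap is held (bar at (325,340), lug visible at (325,248)) and the tray stayed put, empty. Now I'll move beside the port to look at it.

{"api": "jog_arm", "payload": {
  "deltas": [
    [[17,-42,-4,0,-0.3,0,0],[17,-42,-4,0,-0.3,0,0],[17,-42,-4,0,0,0,0],[17,-42,-4,0,0,0,0],[17,-42,-3,0,0,0,0]]
  ]
}}

```text
clock: 6.7
eef_pos: [0.5564, -0.0457, 0.211]
tool_rot: [-0.286, 0.958, 0.001, 0.013]
ft_force: [1.4, -0.0, -1.4]
grip_width: 0.0171
```

{"api": "jog_arm", "payload": {
  "deltas": [
    [[17,-42,-3,0,0,0,0],[17,-42,-3,0,0,0,0],[0,0,0,0,0,0,0],[0,0,0,0,0,0,0]]
  ]
}}

```text
clock: 7.1
eef_pos: [0.5741, -0.1452, 0.2186]
tool_rot: [-0.281, 0.959, -0.0, 0.014]
ft_force: [0.3, -0.3, -1.4]
grip_width: 0.0173
```

```bash
python3 -c "
from h import *
goal([.541,-.157,.2],122.6)
im,cam=shot('wrist');cv2.imwrite('pics/w3.png',im[:,:,::-1]);print(proj([[.541,-.157,.076]],cam))
c=cv2.resize(im[90:390,120:520],(800,600),interpolation=cv2.INTER_CUBIC);cv2.imwrite('pics/w3c.png',c[:,:,::-1])
im,cam=shot('top');cv2.imwrite('pics/t3.png',im[:,:,::-1])"
```

```text
shift [34.8  8.1 17.6] rot [-0.48  1.52  0.09] yaw_y 122.69 q6 -0.825 q1 -0.255 t 7.1 eef [ 0.5741 -0.1452  0.2186]
[[335.71872936 182.24166981]]
```

View pics/w3c.png

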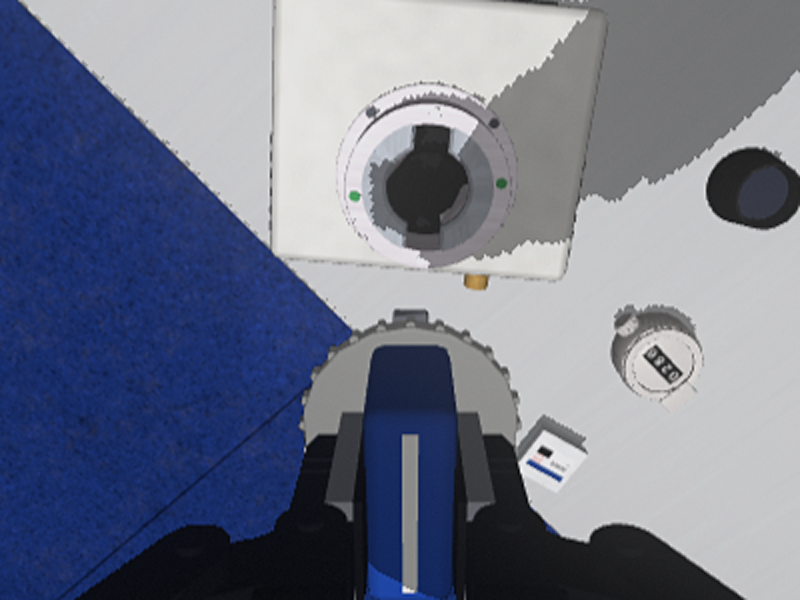

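Run:
```python
from h import *
im,cam=shot("wrist")
hsv=cv2.cvtColor(im,cv2.COLOR_RGB2HSV)
b=cv2.inRange(hsv,(40,80,40),(85,255,255));n,l,s,c=cv2.connectedComponentsWithStats(b)
g=[c[i] for i in range(1,n) if s[i,4]>=5];print(g)
p=ray(g,.076,cam);print(p.round(4),p.mean(0).round(4),np.linalg.norm(p[0]-p[1]),np.degrees(np.arctan2(*(p[0]-p[1])[1::-1])))
c=cv2.resize(im[125:245,270:400],(780,720),interpolation=cv2.INTER_CUBIC)[:600*720//720]
c=cv2.resize(im[128:228,277:397],(720,600),interpolation=cv2.INTER_CUBIC)
C=p.mean(0);ax=np.radians(np.degrees(np.arctan2(*(p[0]-p[1])[1::-1]))+80)
for sgn in(-1,1):
  for a in(7,-7):
    e=np.array([np.cos(ax),np.sin(ax),0]);n_=np.array([-e[1],e[0],0])
    q=proj([C+sgn*e*.012+n_*a*.001,C+sgn*e*.026+n_*a*.001],cam)
    q=((q-[277,128]+.5)*6).astype(int);cv2.line(c,tuple(map(int,q[0])),tuple(map(int,q[1])),(255,0,0),1)
t=np.linspace(0,2*np.pi,60)
for rad in(.017,.034):
  q=proj(C+rad*np.c_[np.cos(t),np.sin(t),0*t],cam);cv2.polylines(c,[((q-[277,128]+.5)*6).astype(np.int32)],True,(255,0,0),1)
cv2.imwrite("pics/w4c.png",c[:,:,::-1])
# cap in tool frame from white line
m=camera_model("wrist");T=np.array(m["T_tool_cam"])
line=np.array([[120+410/2,90+434/2],[120+410/2,90+592/2]])
for z in(-.026,-.0283,-.031):
    q=ray(line,z,(m,T));print(z,q.round(4).tolist(),np.linalg.norm(q[0]-q[1]))
```

```text
[array([314.125     ,  82.20833333]), array([369.15789474, 180.84210526]), array([295.84210526, 187.05263158])]
[[ 0.4882 -0.2099  0.076 ]
 [ 0.5254 -0.134   0.076 ]
 [ 0.5619 -0.181   0.076 ]] [ 0.5252 -0.175   0.076 ] 0.08455551416954395 -116.13018838336555
-0.026 [[0.0193, 0.0003, -0.026], [-0.0169, 0.0003, -0.026]] 0.03618539230084288
-0.0283 [[0.0206, 0.0003, -0.0283], [-0.0149, 0.0003, -0.0283]] 0.03546054385947687
-0.031 [[0.0221, 0.0003, -0.031], [-0.0125, 0.0003, -0.031]] 0.03460963481961239
```

View pics/w4c.png

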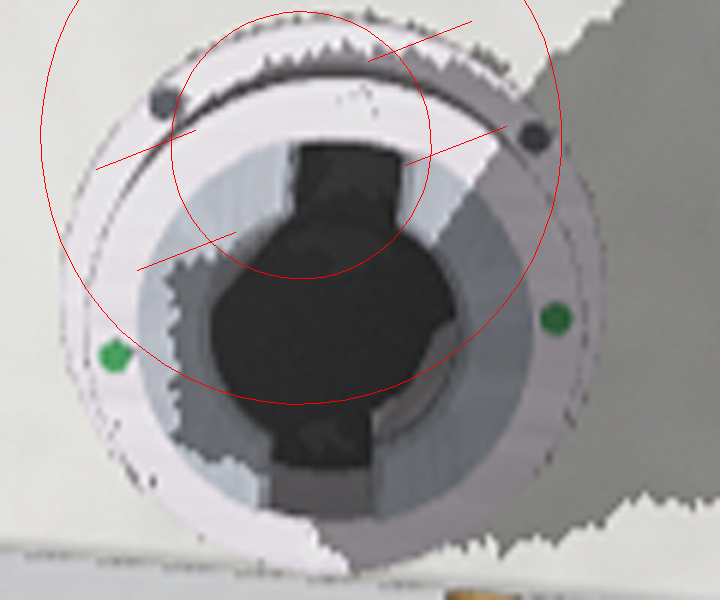

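Slot ends at crop (350,143) and (320,516), green dots at crop (115,355) and (555,318). The overlay was thrown off by a third green spot, the button on the counter's display. I'll redo it with the two true dots only.

Run:
```python
from h import *
im,cam=shot("wrist")
def rep(n,p): d=p[0]-p[1];print(n,p.mean(0).round(4),np.linalg.norm(d).round(4),np.degrees(np.arctan2(d[1],d[0])).round(1))
rep("green",ray([[369.16,180.84],[295.84,187.05]],.076,cam))
f=lambda a:np.array(a)/6-.4+[277,128]
rep("slot",ray(f([[350,143],[320,516]]),.076,cam))
rep("side",ray(f([[297,145],[268,512]]),.076,cam))
rep("side",ray(f([[403,152],[372,516]]),.076,cam))
goal([.5455,-.1566,.125],117.8)
```

```text
green [ 0.5437 -0.1567  0.076 ] 0.0595 127.9
slot [ 0.5434 -0.1569  0.076 ] 0.0506 -151.2
side [ 0.5471 -0.1629  0.076 ] 0.0498 -151.6
side [ 0.54   -0.1507  0.076 ] 0.0494 -151.0
shift [34.   4.8 92.6] rot [-0.41  1.53  5.13] yaw_y 122.92 q6 -0.825 q1 -0.251 t 7.3 eef [ 0.5742 -0.1428  0.2185]
```

{"api": "jog_arm", "payload": {
  "deltas": [
    [[17,2,20,-0.4,1.5,4.7,0],[17,2,30,0,0,0,0],[0,0,25,0,0,0,0],[0,0,10,0,0,0,0],[0,0,0,0,0,0,0]]
  ]
}}

```text
clock: 7.8
eef_pos: [0.544, -0.1496, 0.1329]
tool_rot: [-0.248, 0.969, -0.001, 0.002]
ft_force: [0.1, -1.0, -1.0]
grip_width: 0.017
```

Run:
```python
from h import *
goal([.5454,-.1559,.115],118.2)
```

```text
shift [ 1.8 -6.2 17.9] rot [-0.12  0.17  0.52] yaw_y 118.72 q6 -0.77 q1 -0.269 t 7.8 eef [ 0.544  -0.1496  0.1329]
```

{"api": "jog_arm", "payload": {
  "deltas": [
    [[1.8,-6,8,0,0,0.5,0],[0,0,8,0,0,0,0],[0,0,2,0,0,0,0],[0,0,0,0,0,0,0]]
  ]
}}

```text
clock: 8.2
eef_pos: [0.5486, -0.1554, 0.1168]
tool_rot: [-0.245, 0.97, -0.002, 0.004]
ft_force: [-0.3, 0.3, -1.0]
grip_width: 0.017
```

Run:
```python
from h import *
goal([.5454,-.1559,.113],118.2)
im,cam=shot("wrist")
m=camera_model("wrist");o=get_obs();T=wpose(o)
# overlay predicted rim + collar
t=np.linspace(0,2*np.pi,80);c=im.copy()
for r,z,C,col in[(.034,.076,(.5436,-.1568),(255,0,0)),(.017,.076,(.5436,-.1568),(255,0,0))]:
    cv2.polylines(c,[proj(np.c_[C[0]+r*np.cos(t),C[1]+r*np.sin(t),0*t+z],cam).round().astype(np.int32)],True,col,1)
q=np.c_[.002+.026*np.cos(t),.026*np.sin(t),0*t+.0307-.025]@T[:3,:3].T+T[:3,3]
cv2.polylines(c,[proj(q,cam).round().astype(np.int32)],True,(255,255,0),1)
c=cv2.resize(c[190:430,180:480],(750,600),interpolation=cv2.INTER_CUBIC);cv2.imwrite("pics/w5.png",c[:,:,::-1])
s,cs=shot("side");s=cv2.resize(s[220:360,250:430],(720,560),interpolation=cv2.INTER_CUBIC);cv2.imwrite("pics/s5.png",s[:,:,::-1])
```

```text
shift [3.1 1.1 3.8] rot [-0.36  0.42  0.14] yaw_y 118.34 q6 -0.771 q1 -0.276 t 8.2 eef [ 0.5486 -0.1554  0.1168]
```

View pics/w5.png

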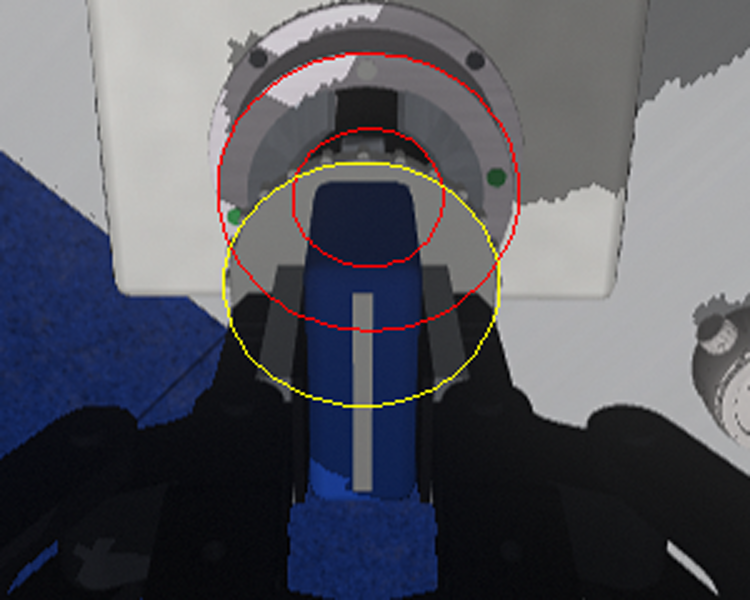

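The overlay fits: the rim ring's centre is on the green-dot midpoint at crop (367,197), and the yellow ring lies on the cap's collar. I'll correct the last 3 mm and start the insertion.

{"api": "jog_arm", "payload": {
  "deltas": [
    [[3,1,0,-0.3,0.4,0,0],[1,0,3,0,0,0,0],[0,0,2,0,0,0,0],[0,0,0,0,0,0,0]]
  ]
}}

```text
clock: 8.7
eef_pos: [0.5449, -0.1569, 0.1128]
tool_rot: [-0.245, 0.97, -0.001, 0.001]
ft_force: [0.0, 0.1, -1.9]
grip_width: 0.0172
```

Run:
```python
from h import *
goal([.5454,-.1559,.1],118.2);print(get_obs()["ft_force"])
```

```text
shift [-0.9  0.7 12.8] rot [-0.12  0.08  0.11] yaw_y 118.31 q6 -0.774 q1 -0.28 t 8.7 eef [ 0.5449 -0.1569  0.1128]
[ 0.03712436  0.06301564 -1.85865669]
```

{"api": "jog_arm", "payload": {
  "deltas": [
    [[-0.9,0.7,4,0,0,0,0],[0,0,4,0,0,0,0],[0,0,3,0,0,0,0],[0,0,3,0,0,0,0],[0,0,0,0,0,0,0]]
  ]
}}

```text
clock: 9.2
eef_pos: [0.5456, -0.1558, 0.0977]
tool_rot: [-0.245, 0.97, -0.001, 0.001]
ft_force: [-1.7, 0.3, 1.9]
grip_width: 0.0167
```

Run:
```python
from h import *
goal([.5454,-.1559,.09],118.2);print(get_obs()["ft_force"],get_obs()["ft_torque"])
```

```text
shift [0.2 0.  7.7] rot [-0.14  0.1   0.11] yaw_y 118.31 q6 -0.772 q1 -0.278 t 9.2 eef [ 0.5456 -0.1558  0.0977]
[-1.66179741  0.29847601  1.86771186] [0.0108012  0.12706202 0.06769633]
```

Lugs are in the slots, and the spring seat touched at 9 mm depth, as predicted. I'll press on.

{"api": "jog_arm", "payload": {
  "deltas": [
    [[0,0,3,0,0,0,0],[0,0,3,0,0,0,0],[0,0,3,0,0,0,0],[0,0,2,0,0,0,0],[0,0,1,0,0,0,0]]
  ]
}}

```text
clock: 9.7
eef_pos: [0.5463, -0.1565, 0.0919]
tool_rot: [-0.244, 0.97, -0.003, 0.003]
ft_force: [-1.6, -0.2, 3.3]
grip_width: 0.017
```

Run:
```python
from h import *
goal([.5454,-.1559,.087],118.2);print(get_obs()["ft_force"],get_obs()["ft_torque"])
```

```text
shift [0.5 1.  4.8] rot [-0.38  0.28  0.09] yaw_y 118.29 q6 -0.772 q1 -0.278 t 9.7 eef [ 0.5463 -0.1565  0.0919]
[-1.57174976 -0.2043567   3.29094089] [ 0.17023153  0.44948279 -0.03937015]
```

{"api": "jog_arm", "payload": {
  "deltas": [
    [[-0.5,1,4,-0.3,0.3,0,0],[0,0,4,0,0,0,0],[0,0,4,0,0,0,0],[0,0,4,0,0,0,0]]
  ]
}}

```text
clock: 10.1
eef_pos: [0.5467, -0.1566, 0.0877]
tool_rot: [-0.244, 0.97, -0.003, 0.003]
ft_force: [-10.1, 3.3, 25.4]
grip_width: 0.017
```

Run:
```python
from h import *
goal([.5454,-.1559,.087],118.2);print(get_obs()["ft_force"],get_obs()["ft_torque"])
```

```text
shift [0.8 1.2 0.6] rot [-0.45  0.22  0.04] yaw_y 118.24 q6 -0.77 q1 -0.277 t 10.1 eef [ 0.5467 -0.1566  0.0877]
[-10.14922517   3.33551786  25.4189803 ] [0.81249826 2.26217277 0.02973   ]
```

Collar is at home height (0.0877 as predicted), 25 N. Now I'll twist clockwise, which is + about tool z, while keeping the push.

{"api": "jog_arm", "payload": {
  "deltas": [
    [[0.8,0.5,2.5,-0.2,0,6,0],[0.3,-0.1,2.5,-0.2,0,8,0],[0,-0.3,2.5,0,0,8,0],[0,-0.3,2.5,0,0,8,0]]
  ]
}}

```text
clock: 10.5
eef_pos: [0.5484, -0.1578, 0.0877]
tool_rot: [0.024, 1.0, -0.0, 0.008]
ft_force: [-6.7, 1.6, 15.8]
grip_width: 0.0169
```

```bash
cat > st.py <<'E'
from h import *
o=get_obs();M=wpose(o)[:3,:3]
cap=o["eef_pos"]+.002*M[:,0]
print("cap centre err mm, tool axes:",(M.T@(np.array([.5436,-.1568,cap[2]])-cap)*1000).round(2),"F",o["ft_force"].round(1),"tau",o["ft_torque"].round(2))
goal([.5436-.002*M[0,0],-.1568-.002*M[1,0],.0877],38.2)
E
python3 st.py
```

```text
cap centre err mm, tool axes: [ 2.8   0.75 -0.04] F [-6.7  1.6 15.8] tau [0.36 1.67 0.3 ]
shift [ 2.8  0.8 -0.1] rot [ 0.36  0.85 49.05] yaw_y 87.25 q6 -0.234 q1 -0.282 t 10.5 eef [ 0.5484 -0.1578  0.0877]
```

{"api": "jog_arm", "payload": {
  "deltas": [
    [[1.5,0.3,2.5,0.2,0.4,8,0],[1,0,2.5,0,0.3,8,0],[1,0,2.5,0,0,8,0],[0.8,-0.3,2.5,0,0,8,0]]
  ]
}}

```text
clock: 10.9
eef_pos: [0.5479, -0.1587, 0.0878]
tool_rot: [0.309, 0.951, -0.002, 0.009]
ft_force: [-4.7, 1.2, 13.1]
grip_width: 0.0173
```

```bash
python3 st.py
```

```text
cap centre err mm, tool axes: [ 2.56 -0.98 -0.05] F [-4.7  1.2 13.1] tau [0.32 1.15 0.23]
shift [ 2.6 -1.   0. ] rot [ 0.26  0.98 15.79] yaw_y 53.99 q6 0.349 q1 -0.28 t 10.9 eef [ 0.5479 -0.1587  0.0878]
```

{"api": "jog_arm", "payload": {
  "deltas": [
    [[1.2,-0.6,3,0,0.4,7,0],[1,-0.3,3,0,0.4,6,0],[1,0,3.5,0,0,4,0],[1,0,3.5,0,0,3,0]]
  ]
}}

```text
clock: 11.3
eef_pos: [0.5466, -0.1596, 0.0877]
tool_rot: [0.473, 0.881, -0.0, 0.009]
ft_force: [-6.8, -0.3, 20.3]
grip_width: 0.0169
```

```bash
python3 st.py
```

```text
cap centre err mm, tool axes: [ 1.97 -0.99 -0.04] F [-6.8 -0.3 20.3] tau [-0.17  2.05  1.7 ]
shift [ 2. -1. -0.] rot [ 0.4   0.94 -4.68] yaw_y 33.53 q6 0.704 q1 -0.282 t 11.3 eef [ 0.5466 -0.1596  0.0877]
```

{"api": "jog_arm", "payload": {
  "deltas": [
    [[0.5,-0.3,3.5,0,0,3,0],[0.3,0,3.5,0,0,3,0],[0.2,0,3.5,0,0,3,0]]
  ]
}}

```text
clock: 11.6
eef_pos: [0.5471, -0.1604, 0.0881]
tool_rot: [0.535, 0.845, -0.001, 0.014]
ft_force: [-9.2, 0.6, 19.9]
grip_width: 0.0168
```

```bash
python3 st.py
python3 - <<'E'
from h import *
im,cam=shot("wrist")
t=np.linspace(0,2*np.pi,80);c=im.copy()
g=np.radians(-52.1);q=proj([[.5436+s*.0298*np.cos(g),-.1568+s*.0298*np.sin(g),.076] for s in(-1,1)],cam);print(q)
c=cv2.resize(c[150:450,120:520],(800,600),interpolation=cv2.INTER_CUBIC);cv2.imwrite("pics/w6.png",c[:,:,::-1])
E
```

```text
cap centre err mm, tool axes: [ 2.75 -1.58 -0.09] F [-9.2  0.6 19.9] tau [0.1  2.25 3.24]
shift [ 2.8 -1.6  0.3] rot [  0.56   1.53 -12.9 ] yaw_y 25.31 q6 0.849 q1 -0.28 t 11.6 eef [ 0.5471 -0.1604  0.0881]
[[306.97804633 237.23148341]
 [334.01115836 342.99037913]]
```

View pics/w6.png

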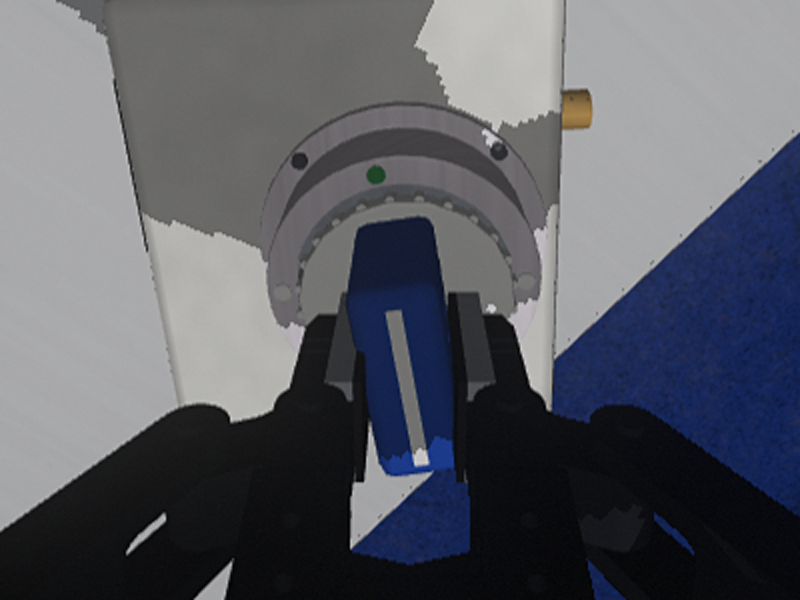

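The cap has reached the stop: the white line, crop (420,465)-(395,310), extends to the green dot at (375,175). The gripper over-turned by about 10° relative to the bar, so I'll ease it back to square on the bar, level it and keep pressing.

{"api": "jog_arm", "payload": {
  "deltas": [
    [[1.5,-0.8,3,0.2,0.6,-3,0],[1,-0.4,3,0.2,0.6,-3,0],[1,-0.4,3,0,0.4,-2,0],[1,0,3,0,0.4,0.5,0]]
  ]
}}

```text
clock: 12.05
eef_pos: [0.5463, -0.1596, 0.088]
tool_rot: [0.47, 0.883, 0.002, 0.004]
ft_force: [-5.4, -0.0, 14.2]
grip_width: 0.0171
```

```bash
python3 st.py
```

```text
cap centre err mm, tool axes: [ 1.78 -0.66 -0.01] F [-5.4 -0.  14.2] tau [-0.18  1.35  0.99]
shift [ 1.8 -0.7  0.3] rot [ 0.42  0.32 -4.3 ] yaw_y 33.9 q6 0.694 q1 -0.286 t 12.05 eef [ 0.5463 -0.1596  0.088 ]
```

{"api": "jog_arm", "payload": {
  "deltas": [
    [[1,-0.3,5,0.1,0.3,0.5,0],[0.6,0,5,0,0.3,1,0],[0.6,0,5,0,0.2,1,0]]
  ]
}}

```text
clock: 12.35
eef_pos: [0.5465, -0.1596, 0.0879]
tool_rot: [0.485, 0.874, 0.004, 0.004]
ft_force: [-10.3, 0.9, 27.3]
grip_width: 0.0172
```

```bash
python3 st.py
python3 - <<'E'
from h import *
im,cam=shot("wrist")
a=cv2.resize(im[150:450,160:460],(400,400),interpolation=cv2.INTER_CUBIC)
s,_=shot("side");b=cv2.resize(s[250:370,270:390],(400,400),interpolation=cv2.INTER_CUBIC)
cv2.imwrite("pics/w7.png",np.hstack([a,b])[:,:,::-1])
E
python3 st.py
```

```text
cap centre err mm, tool axes: [ 1.91 -0.94 -0.01] F [-10.3   0.9  27.3] tau [0.1  2.51 1.8 ]
shift [ 1.9 -0.9  0.2] rot [ 0.56  0.18 -6.24] yaw_y 31.96 q6 0.726 q1 -0.287 t 12.35 eef [ 0.5465 -0.1596  0.0879]
cap centre err mm, tool axes: [ 1.91 -0.9  -0.01] F [-10.4   0.6  26.1] tau [0.11 2.53 1.67]
shift [ 1.9 -0.9  0.2] rot [ 0.56  0.19 -6.21] yaw_y 31.99 q6 0.725 q1 -0.287 t 12.45 eef [ 0.5464 -0.1596  0.0879]
```

View pics/w7.png

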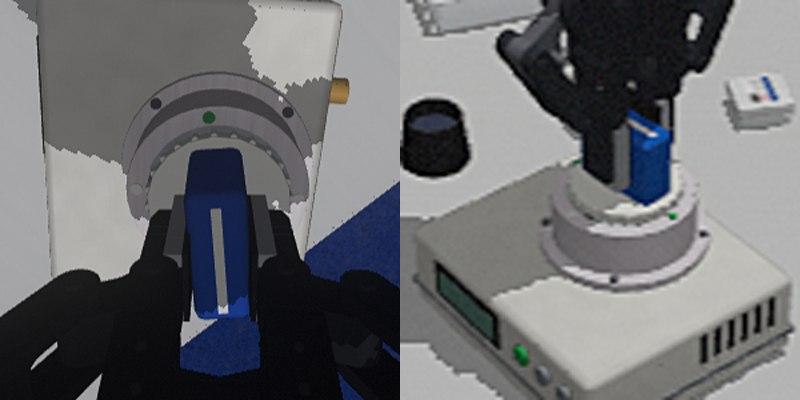

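The cap's line, (222,312)-(214,210), points at the green dot (209,118). The collar is down on the rim, the force is steady at 26 N and a clockwise torque holds the lugs on the stop, so I'm handing in.

```bash
python3 -c "
from workcell import *
job_done()"; python3 st.py
```

```text
the job is handed in; nothing more can be done
the job is handed in; nothing more can be done
```

The smaller cap is in the particle counter's inlet, pushed fully home and turned clockwise to its stops. I handed in at about 12.5 s with the arm still gripping and pressing it. I took the cap by its bar out of the tray; the tray and the other objects were not touched.

- **Seating:** the spring seat was first felt 9 mm below the rim, as described. The gripper tip ended at 87.9 mm, against a predicted 87.7 mm for fully home. It was pressing with a steady 26 N or so, and the last picture shows the collar on the rim.
- **Turn:** the resisting torque rose to 1.7–3.2 N m at the end of the twist. In the last wrist picture the cap's white line points at the green dot, so it is at the stop.
- **Disagreements:**
  - The gripper over-turned by about 13° and slipped on the bar. I eased it back, and at hand-in it was still about 6° past square, holding a clockwise torque of about 1.7 N m.
  - By the arm's readings the cap's centre was about 2 mm off the port's axis, with a 10 N sideways force. The pictures showed no misfit.

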